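# Open the pepper mill whose thread hand nobody remembers

### The job

The pepper mill is to be refilled: take the pink lid off its top and hang it by the hole in its tab on the peg of the stand. Then unscrew the mill's knurled cap (it comes off with part of a turn, but nobody remembers whether clockwise or anticlockwise, so try both ways), lift it off and finish still holding it level, straight over the mill and about 6 cm or more above its seat. Leave all the other things where they are.

Things in the scene. Friction and masses are not known exactly. Their poses are not given: they have to be found in the camera images.
- lid: stiff pink moulded lid, 40 to 85 g, loose over the mill's cap. Origin: centre of its underside, z up. Disc 58 mm wide, 12 mm high; its skirt hangs 8 mm down round the cap (52 mm inside). On it stands a tab 34 mm wide (y), 8 mm thick (x), reaching 12 to 50 mm above the origin, with a hole through along x. Grip the tab from above across its 34 mm to leave the hole free. Both faces are alike.
- eye (a point): centre of the hole in the lid's tab, 25 mm above the lid's origin; a window 22 mm wide (lid's y) and 26 mm high (12 to 38 mm above the lid's origin), along the lid's x axis, with a 12 mm high bar above it
- peg_stand: fixed stand on the riser. Origin: centre of the underside of its wooden foot (80 x 70 mm), z up. Steel post 12 mm thick, 25 mm behind the origin (+x), 165 mm high. From it a steel peg 8 mm thick points along the stand's -x (roughly to the robot), 155 mm above the origin, level out to 45 mm in front of the origin; then its end slopes up (last 12 mm, rising 8 mm; tip at 61 mm).
- peg (a point): point on the peg's centre line where the lid should hang: 18 mm in front (-x) of the stand's origin, 155 mm above it, 43 mm in front of the post's axis, 27 mm behind the upturned end. A hanging lid's bar rests on the peg's top, so its eye lies 9 mm below this point.
- mill: aluminium pepper mill, fixed on the riser (neither turns nor tips). Origin: centre of its underside, z up. At most 62 mm wide, 90 mm high up to the flat shoulder (52 mm wide) on which the cap sits; inside the cap a neck rises 16 mm above the shoulder.
- seat (a point): centre of the mill's shoulder, 90 mm above the mill's origin, where the cap's underside rests. The cap's free way of turning varies from start to start and cannot be seen. The wrong way it meets a hard stop after 0.1 to 0.25 rad; the right way it comes loose after 0.7 to 0.85 rad (0.95 to 1.5 rad is good; a stop follows at about 2 rad).
- cap: the mill's knurled aluminium cap, 50 to 100 g, 48 mm wide, 40 mm high. Origin: centre of its underside, z up; a dark mark on top lies towards its x axis, which starts along the mill's x within 0.05 rad. It turns almost freely: 20 to 40 N of grip is plenty; at a stop the fingers slip round it. Turning does not raise it. Locked, it rises only 1.5 mm; loose, it lifts straight off the 16 mm neck.
- riser: clear acrylic riser, fixed, 260 x 660 mm, its top 50 mm above the work surface. Origin: centre of its underside.
- ramekin: clear glass ramekin, 72 mm wide, 42 mm high; a bystander, to be left alone. Origin: centre of its underside.
- chopstick_rest: green ceramic chopstick rest, 55 x 18 x 13 mm; a bystander, to be left alone. Origin: centre of its underside.
- clip: flat steel clip, 45 x 25 x 14 mm; a bystander, to be left alone. Origin: centre of its underside.
- spice_jar: small glass spice jar, 44 mm wide, 75 mm high; a bystander, to be left alone. Origin: centre of its underside.
- soy_dish: white shallow soy dish, 80 mm wide, 18 mm high, on the table; a bystander, to be left alone. Origin: centre of its underside.
- tea_tin: plain steel tea tin, 64 mm wide, 90 mm high, on the table in front of the riser; a bystander, to be left alone. Origin: centre of its underside.
- spoon: steel spoon, 150 mm long, on the table in front of the riser; a bystander, to be left alone. Origin: its reference point, near its middle.
Mind the look-alikes: they are no part of the job. Leave any purple look-alike of the lid alone. Leave any blue look-alike of the cap alone.

How it is judged (in metres and radians):
On the way, in this order (a step that is already met when the one before it is completed fails the run):
1. the lid hangs by its hole on the peg, let go (distance between eye and peg below 0.04 m and contact force between lid and peg_stand above 0.1 N and contact force between the fingers and lid below 0.1 N and linear speed of lid below 0.08 m/s and angle between lid's own z axis and vertical below 0.5 rad), for 0.3 s.
2. the cap is turned loose while it still sits on the mill (angle between the x axis of cap and the x axis of mill, either way round above 0.65 rad and z of cap in the frame of seat below 0.006 m and horizontal distance between cap and seat below 0.006 m), for 0.1 s.
At the end, for the whole second after the job is handed in: The fingers hold the cap still, level within 0.25 rad, off the mill, its underside over 50 mm above the shoulder (under 0.4 m over the table), within 40 mm of the mill's axis; the lid hangs still, let go, on the peg (eye within 40 mm of the peg point, upright within 0.5 rad) (all of step 1 and z of cap in the frame of seat above 0.05 m and height (world z) of cap below 0.4 m and horizontal distance between cap and seat below 0.04 m and angle between cap's own z axis and vertical below 0.25 rad and contact force between the fingers and cap above 2 N and contact force between cap and mill below 0.1 N and linear speed of cap below 0.05 m/s); the arm keeps its last pose, push and grip.
It fails at once if one of the other things (ramekin, chopstick rest, clip, jar, dish, tin, spoon) is pushed more than 25 mm from its place (distance of any of ramekin, chopstick_rest, clip, spice_jar, soy_dish, tea_tin, spoon from where it was at the start of the episode above 0.025 m).
It also fails if it takes over 62 s, if anything falls off the work surface, if the arm or the gripper's body presses on something with over 40 N, if the wrist force passes 120 N, or if a joint passes its speed limit or range.

### The arm

A 6-joint arm with a two-finger parallel gripper is mounted at the origin on the work surface. World frame = base frame: x ahead of the robot, y to its left, z up, the work surface at z = 0. Lengths are in m, angles in degrees, forces in N, time in s.
With the tool pointing down it reaches from about 0.25 to 0.725 m from the base axis. Payload 9.7 kg.
Tool frame: the origin (TCP) lies midway between the tips of the shut fingers; the grasp point (between the pads) lies 19 mm behind it; y points along the fingers, x is the direction in which the jaws open and shut, and the axes are right-handed (so a half turn about y gives the same grasp; the last joint's range is limited). The gripper opens to 85 mm and grips with 20 to 120 N. Pads are 22 mm wide; open, the fingers measure 114 mm over their backs; the gripper's body (76 mm by 85 mm) begins 54 mm behind the grasp point. The pads swing forward as they close: fully open they stand 13 mm farther back than shut.
Start: joints at [-71.104, 4.979, 10.078, 95.1, 0, 90], TCP at [0.178, -0.52, 0.231] pointing down, gripper open.
Joint ranges: [-179.16, 179.16], [-48.56, 103.87], [-65.8, 70.77], [-126.05, 130.52], [-82.76, 87.17], [-180, 180]. Speed limits (degrees/s): [127.2, 127.2, 147.25, 180, 180, 180].

### API

Orientations are given as [roll, pitch, yaw] about the fixed x, y, z axes, in that order (R = Rz(yaw) Ry(pitch) Rx(roll)).
In Python, from workcell import get_obs, camera, job_done gives the robot as it stands.
- The arm moves only by the tool play_rows, never from a script. Its argument "moves" is a list of rows, each a list of 3 entries, a list of its own where there are three numbers: the turn, a rotation vector about the tool's x, y, z in degrees, then the shift along the tool's x, y, z in m, then the opening in per cent of the stroke, from 0 (shut) to 100 (fully open). A call has exactly 5 rows; each row is the pose to reach, as a shift and turn from the pose commanded when the call began, along the tool's axes at that moment; what a row does not reach only later rows make up. A row lasts 1/10 s, in which the tool goes at most 50 mm and 8.59 degrees, less where a joint would pass 70% of its speed; a pose out of reach is approached as far as the arm can. A call with a gripper value outside its range is refused whole. The fingers move at their own pace and stop on an object; "grip_force" is the grip in N (left out, the last holds). Time passes only in rows, so rows that repeat a pose let the fingers close, or fill a call up. It gives the time, the measured TCP pose, the force and the opening at its end, in the units of the state.
- get_obs(): the state, without advancing time (a new reading comes with each control period).
- camera(name): name is "scene" or "top"; returns a dict with "img" (480x640x3 uint8, red, green, blue), "fov_y" (degrees; the focal length in pixels is half the picture's height over the tangent of half this angle, whatever the lens; pixels are square), "cx", "cy" (the principal point, pixels), "world_from_camera" (4x4, takes a point from camera to world coordinates). Camera axes: x right, y up, looking along -z (the intrinsics and any distortion apply to the point x, -y, -z); pixel columns grow to the right and rows downward; lengths in m; the calibration is good to about 2 mm. A picture is of the moment at which its call begins. There is no depth.
- job_done(): hands the job in, once; it reports no verdict.
The state is a dict: "time": time; "q": joint angles; "qd": joint speeds; "joint_efforts": joint torques, N m; "ee_pos": TCP position; "tcp_rot": TCP orientation; "wrist_force": force on the tool from outside, world axes, zero at the start; "torque": the same for the moment, N m; "opening": finger opening in m.
Only numpy, scipy, OpenCV 4.12 (cv2) and the standard library are available. Lean on these libraries where they do the work, as an engineer would, in place of code of your own. Each camera call takes 0.05 s, during which the arm holds its last target.

## Working session

There is one attempt and no reset: what is moved stays moved. The work goes in short steps, Python scripts to look and compute and a tool call to move; the robot and the scene stay as the last step left them, time stands still between calls to the robot, and variables do not carry over. Pictures are saved under pics/ and viewed, and the job is handed in when it is done.

Besides the shell and the picture viewer there is one more tool, called after "Call:" as name([rows], argument=value, ...), one row to a line, values as JSON. play_rows: Moves the arm, as the interface text tells. Its arguments: {"type":"object","properties":{"moves":{"type":"array"},"grip_force":{"type":"number"}},"required":["moves"]}

```bash
ls; mkdir -p pics
python3 - <<'E'
from workcell import get_obs,camera
import cv2,json,numpy as np
print(get_obs())
for n in("scene","top"):
    c=camera(n); cv2.imwrite(f"pics/{n}0.png",c["img"][:,:,::-1])
    print(n,c["fov_y"],c["cx"],c["cy"],[k for k in c]);print(np.array(c["world_from_camera"]).round(4))
E
```

```text
pics
{'time': 0.0, 'q': array([-7.11053895e+01,  5.01009460e+00,  1.00349550e+01,  9.51004907e+01,
        2.37931750e-04,  9.00005263e+01]), 'qd': array([ 0.05142083,  0.0070763 , -0.01644229,  0.03850153,  0.12258671,
       -0.02399059]), 'joint_efforts': array([ 1.40162065e-04, -5.20394683e+01,  4.64800787e+01,  1.64504122e-02,
        2.79044990e-06,  9.65467599e-07]), 'ee_pos': array([ 0.17803078, -0.52014136,  0.23059721]), 'tcp_rot': array([-8.99997628e+01,  7.56302587e-02, -7.11059158e+01]), 'wrist_force': array([-0.15898118, -0.28090688,  0.41216243]), 'torque': array([-0.03890923, -0.0006829 , -0.04351789]), 'opening': 0.08509503499938363}
scene 54.56705138565922 313.60508880537844 245.2245663739499 ['img', 'fov_y', 'cx', 'cy', 'world_from_camera']
[[-0.2844 -0.541   0.7915  1.1707]
 [ 0.9586 -0.1715  0.2272  0.1381]
 [ 0.0128  0.8234  0.5674  0.5694]
 [ 0.      0.      0.      1.    ]]
top 50.9903948723008 327.2753114216058 252.7137227161658 ['img', 'fov_y', 'cx', 'cy', 'world_from_camera']
[[-1.830e-02  9.775e-01 -2.099e-01  4.149e-01]
 [-9.998e-01 -1.860e-02  5.000e-04 -1.520e-02]
 [-3.400e-03  2.099e-01  9.777e-01  9.745e-01]
 [ 0.000e+00  0.000e+00  0.000e+00  1.000e+00]]
```

View pics/scene0.png

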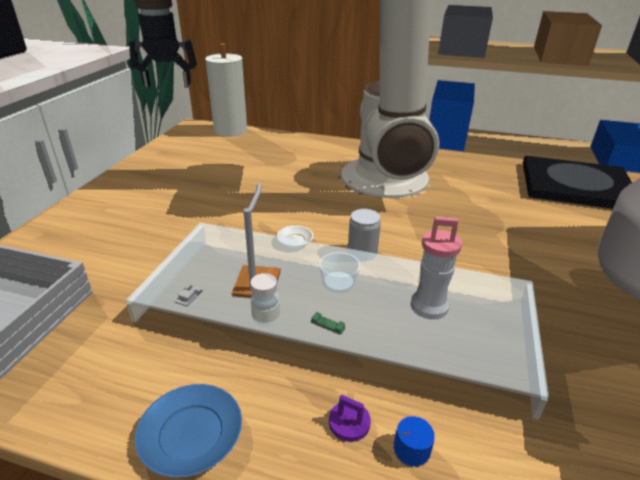

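View pics/top0.png

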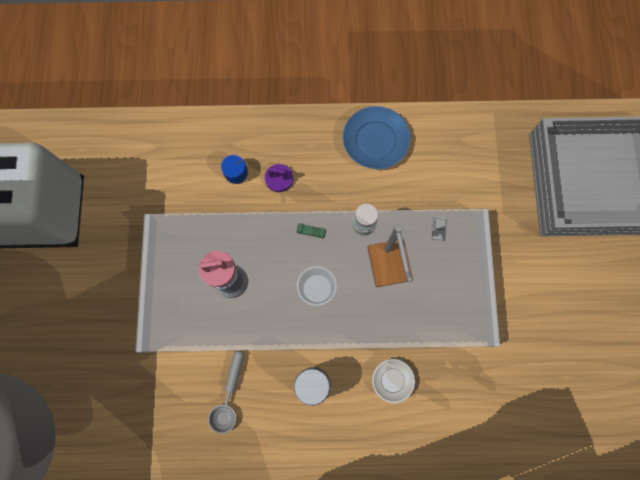

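The pink lid sits on the mill at scene (442,240) and top (218,268). The purple look-alike is at scene (349,415) and top (280,177), and the blue cap at scene (414,440) and top (234,168). Pink on the aluminium mill is the one described. Next I'll enlarge it.

```bash
cat > h.py <<'E'
import numpy as np,cv2
from workcell import camera,get_obs
def crop(img,x0,y0,x1,y1,s,fn):
    c=cv2.resize(img[y0:y1,x0:x1,::-1],None,fx=s,fy=s,interpolation=cv2.INTER_CUBIC); cv2.imwrite(fn,c)
def ray(c,u,v):
    f=240/np.tan(np.radians(c["fov_y"]/2)); T=np.array(c["world_from_camera"])
    d=T[:3,:3]@np.array([(u-c["cx"])/f,-(v-c["cy"])/f,-1]); return T[:3,3],d/np.linalg.norm(d)
def proj(c,p):
    f=240/np.tan(np.radians(c["fov_y"]/2)); T=np.array(c["world_from_camera"])
    q=T[:3,:3].T@(np.array(p)-T[:3,3]); return c["cx"]+f*q[0]/-q[2], c["cy"]-f*q[1]/-q[2]
def tri(*cu):
    A=0;b=0;rs=[]
    for c,u,v in cu:
        o,d=ray(c,u,v); P=np.eye(3)-np.outer(d,d); A=A+P;b=b+P@o; rs.append((o,P))
    p=np.linalg.solve(A,b); return p,[float(np.linalg.norm(P@(p-o))) for o,P in rs]
def atz(c,u,v,z):
    o,d=ray(c,u,v); return o+d*(z-o[2])/d[2]
E
python3 - <<'E'
import pickle
from h import *
s=camera("scene");t=camera("top");pickle.dump((s,t),open("c0.pkl","wb"))
S,T=s["img"],t["img"]
a=S[205:325,400:480];crop(S,395,205,485,325,5,"pics/a.png");crop(S,220,175,310,305,4.5,"pics/b.png")
crop(T,190,240,260,305,8,"pics/c.png");crop(T,355,195,455,295,6,"pics/d.png")
E
```

```text
(no output)
```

View pics/a.png

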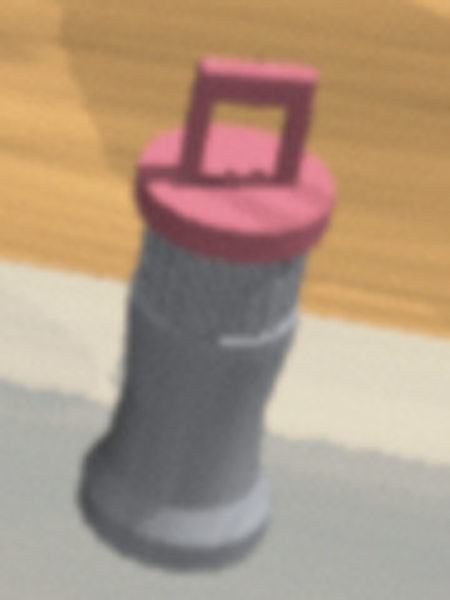

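View pics/b.png

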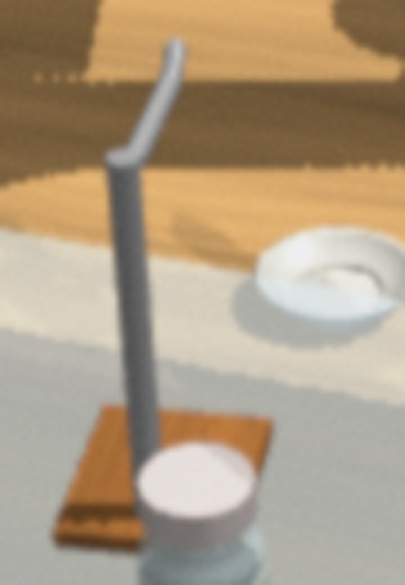

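View pics/c.png

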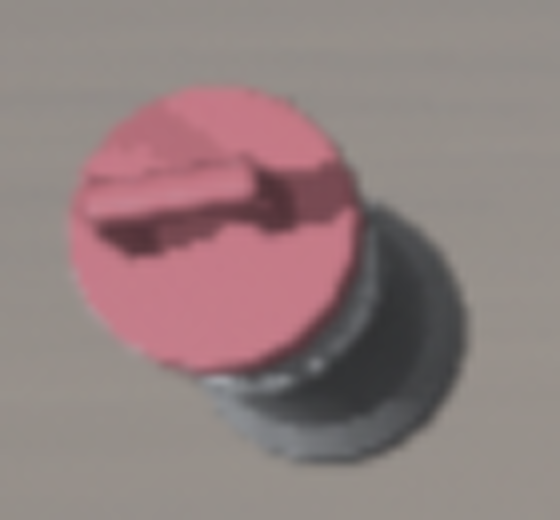

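View pics/d.png

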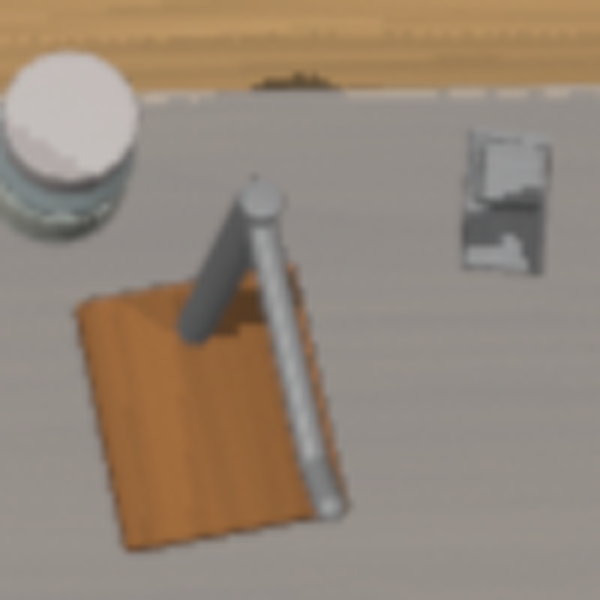

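Run:
```python
import pickle
from h import *
s,t=pickle.load(open("c0.pkl","rb"))
A=lambda x,y:(s,395+(x+.5)/5-.5,205+(y+.5)/5-.5)
B=lambda x,y:(s,220+(x+.5)/4.5-.5,175+(y+.5)/4.5-.5)
C=lambda x,y:(t,190+(x+.5)/8-.5,240+(y+.5)/8-.5)
D=lambda x,y:(t,355+(x+.5)/6-.5,195+(y+.5)/6-.5)
def pr(n,p): print(n,p[0].round(4),np.round(p[1],4))
pr("disc top",tri(A(236,192),C(216,226)))
pr("tab top c",tri(A(258,69),C(172,188)))
pr("tab L", tri(A(200,64),C(252,172)))
pr("tab R", tri(A(318,74),C(90,202)))
pr("post top",tri(B(122,158),D(262,202)))
pr("peg tip",tri(B(177,45),D(332,506)))
pr("bend",tri(B(167,75),D(313,462)))
print("top z known: tab",atz(*C(172,188),.218),atz(*A(258,69),.218))
for n,q in dict(L=(C(250,174),A(200,64)),R=(C(91,200),A(318,74))).items(): print(n,atz(*q[0],.218),atz(*q[1],.218))
print("post",atz(*D(262,202),.215),atz(*B(122,158),.215))
print("foot",[atz(*D(*q),.066).round(4)[:2] for q in[(78,310),(294,268),(347,510),(128,548)]])
print("mill base",atz(*A(175,515),.06))
```

```text
disc top [0.564  0.1629 0.18  ] [0.0003 0.0003]
tab top c [0.5636 0.162  0.2225] [0.0004 0.0004]
tab L [0.5663 0.1462 0.2229] [0.0002 0.0002]
tab R [0.5612 0.1782 0.2223] [0.0009 0.0009]
post top [ 0.6151 -0.1271  0.2141] [0. 0.]
peg tip [ 0.5345 -0.1404  0.215 ] [0.0005 0.0005]
bend [ 0.5473 -0.1382  0.2092] [0.0007 0.0007]
top z known: tab [0.56447173 0.16270601 0.218     ] [0.55559823 0.16269091 0.218     ]
L [0.56692205 0.14783368 0.218     ] [0.55791129 0.14619627 0.218     ]
R [0.56242537 0.17814609 0.218     ] [0.55311905 0.17965339 0.218     ]
post [ 0.61483842 -0.12691882  0.215     ] [ 0.61652599 -0.12645796  0.215     ]
foot [array([ 0.6207, -0.0905]), array([ 0.6328, -0.1577]), array([ 0.5569, -0.17  ]), array([ 0.5465, -0.103 ])]
mill base [0.57424297 0.16437889 0.06      ]
```

```bash
cat > go.py <<'E'
import sys; from h import *
from scipy.spatial.transform import Rotation as R
def go(x,y,z,yaw,pr=True):
    o=get_obs(); R0=R.from_euler("xyz",o["tcp_rot"],degrees=True); R1=R.from_euler("xyz",[-90,0,yaw],degrees=True)
    sh=R0.inv().apply(np.array([x,y,z])-o["ee_pos"]); rv=(R0.inv()*R1).as_rotvec(degrees=True)
    print("t",round(o["time"],2),"q",np.round(o["q"],1),"pos",o["ee_pos"].round(4),"rot",o["tcp_rot"].round(2),"F",o["wrist_force"].round(1),"T",o["torque"].round(2),"op",round(o["opening"],4))
    print("turn",rv.round(2),"shift",sh.round(4),"len",np.linalg.norm(sh).round(3))
if __name__=="__main__": go(*map(float,sys.argv[1:]))
E
python3 go.py .5635 .162 .31 -81
```

```text
t 0.2 q [-71.1   5.   10.1  95.1   0.   90. ] pos [ 0.1781 -0.5202  0.2308] rot [-9.000e+01  5.000e-02 -7.111e+01] F [ 0.8 -0.2 -0.2] T [-0.02  0.05  0.02] op 0.0853
turn [ 0.    9.89 -0.05] shift [-0.5207 -0.0787  0.5856] len 0.788
```

Call:
play_rows([
  [[0,2,0],[-0.02,-0.04,0.02],100],
  [[0,4,0],[-0.045,-0.075,0.045],100],
  [[0,6,0],[-0.078,-0.08,0.085],100],
  [[0,8,0],[-0.11,-0.08,0.122],100],
  [[0,9.9,0],[-0.142,-0.08,0.158],100],
], grip_force=40)

```text
time: 0.7
ee_pos: [0.2822, -0.3333, 0.3115]
tcp_rot: [-90.0, -0.0, -81.1]
wrist_force: [1.5, -0.6, -0.9]
opening: 0.0857
```

```bash
python3 go.py .5635 .162 .31 -81
```

```text
t 0.7 q [-49.8  -7.8   6.7 104.4   0.  121.4] pos [ 0.2822 -0.3333  0.3115] rot [-8.997e+01 -3.000e-02 -8.113e+01] F [ 1.5 -0.6 -0.9] T [ 0.01 -0.04 -0.03] op 0.0857
turn [-0.03 -0.13  0.03] shift [-0.446   0.0014  0.3543] len 0.57
```

Call:
play_rows([
  [[0,-8.5,0],[-0.026,0,0.021],100],
  [[0,-17,0],[-0.052,0,0.042],100],
  [[0,-25.5,0],[-0.078,0,0.063],100],
  [[0,-34,0],[-0.104,0,0.084],100],
  [[0,-42.5,0],[-0.13,0,0.105],100],
])

```text
time: 1.2
ee_pos: [0.3654, -0.1887, 0.3113]
tcp_rot: [-90.0, -0.0, -38.2]
wrist_force: [1.1, -0.4, -0.8]
opening: 0.0853
```

```bash
python3 go.py .5635 .162 .31 4;python3 go.py .5635 .162 .31 99
```

```text
t 1.2 q [-27.3 -11.1   3.8 104.9  -0.  100.8] pos [ 0.3654 -0.1887  0.3113] rot [-9.000e+01 -1.000e-02 -3.815e+01] F [ 1.1 -0.4 -0.8] T [-0.03 -0.03  0.01] op 0.0853
turn [ 0.000e+00 -4.215e+01  1.000e-02] shift [-0.0609  0.0013  0.3982] len 0.403
t 1.2 q [-27.3 -11.1   3.8 104.9  -0.  100.8] pos [ 0.3654 -0.1887  0.3113] rot [-9.000e+01 -1.000e-02 -3.815e+01] F [ 1.1 -0.4 -0.8] T [-0.03 -0.03  0.01] op 0.0853
turn [ 1.0000e-02 -1.3715e+02  1.0000e-02] shift [-0.0609  0.0013  0.3982] len 0.403
```

Call:
play_rows([
  [[0,-8.5,0],[-0.005,0,0.035],100],
  [[0,-17,0],[-0.01,0,0.07],100],
  [[0,-25.5,0],[-0.016,0,0.105],100],
  [[0,-34,0],[-0.021,0,0.14],100],
  [[0,-42.5,0],[-0.026,0,0.175],100],
])

```text
time: 1.7
ee_pos: [0.4541, -0.0354, 0.3113]
tcp_rot: [-90.0, -0.0, 4.4]
wrist_force: [0.1, 0.0, -0.0]
opening: 0.0855
```

```bash
python3 go.py .5635 .162 .31 99
```

```text
t 1.7 q [ -4.5  -5.3   8.9 104.2  -0.   81.2] pos [ 0.4541 -0.0354  0.3113] rot [-9.00e+01 -1.00e-02  4.36e+00] F [ 0.1  0.  -0. ] T [-0.02 -0.02 -0.02] op 0.0855
turn [ 1.000e-02 -9.464e+01  0.000e+00] shift [0.1241 0.0013 0.1885] len 0.226
```

Call:
play_rows([
  [[0,-8.5,0],[0.013,0,0.02],100],
  [[0,-17,0],[0.026,0,0.04],100],
  [[0,-25.5,0],[0.039,0,0.06],100],
  [[0,-34,0],[0.052,0,0.08],100],
  [[0,-42.5,0],[0.066,0,0.1],100],
])

```text
time: 2.2
ee_pos: [0.5128, 0.0684, 0.3112]
tcp_rot: [-90.0, 0.0, 46.9]
wrist_force: [-0.2, -0.0, -0.2]
opening: 0.0853
```

```bash
python3 go.py .5635 .162 .31 99
```

```text
t 2.2 q [  7.6   3.1  17.2 104.1  -0.   50.7] pos [0.5128 0.0684 0.3112] rot [-9.000e+01  1.000e-02  4.685e+01] F [-0.2 -0.  -0.2] T [-0.06 -0.04 -0.03] op 0.0853
turn [-1.000e-02 -5.215e+01 -0.000e+00] shift [0.1029 0.0012 0.027 ] len 0.106
```

Call:
play_rows([
  [[0,-8.5,0],[0.02,0,0.005],100],
  [[0,-17,0],[0.04,0,0.011],100],
  [[0,-25.5,0],[0.06,0,0.016],100],
  [[0,-34,0],[0.08,0,0.022],100],
  [[0,-42.5,0],[0.103,0,0.027],100],
])

```text
time: 2.7
ee_pos: [0.564, 0.1615, 0.3113]
tcp_rot: [-90.0, 0.0, 89.3]
wrist_force: [0.7, 0.4, 0.2]
opening: 0.0851
```

```bash
python3 go.py .5635 .162 .24 99
```

```text
t 2.7 q [ 16.   13.2  28.5 105.3  -0.   16.6] pos [0.564  0.1615 0.3113] rot [-89.99   0.    89.34] F [0.7 0.4 0.2] T [-0.04 -0.02  0.05] op 0.0851
turn [-0.01 -9.66 -0.  ] shift [0.0005 0.0713 0.0005] len 0.071
```

Call:
play_rows([
  [[0,-5,0],[0,0.02,0],100],
  [[0,-9.7,0],[0,0.045,0],100],
  [[0,-9.7,0],[0,0.065,0],75],
  [[0,-9.7,0],[0,0.075,0],70],
  [[0,-9.7,0],[0,0.08,0],70],
])

```text
time: 3.2
ee_pos: [0.5635, 0.1607, 0.2304]
tcp_rot: [-89.9, 0.0, 98.7]
wrist_force: [0.3, -0.3, -0.3]
opening: 0.0598
```

```bash
python3 go.py .5635 .162 .188 99
python3 - <<'E'
from h import *
s=camera("scene");t=camera("top")
crop(s["img"],380,180,500,320,4,"pics/e.png");crop(t["img"],180,200,280,300,5,"pics/f.png")
E
```

```text
t 3.2 q [15.9 10.1 15.6 95.6  0.   7.2] pos [0.5635 0.1607 0.2304] rot [-8.993e+01  1.000e-02  9.868e+01] F [ 0.3 -0.3 -0.3] T [ 0.01  0.03 -0.02] op 0.0598
turn [-0.07 -0.32 -0.01] shift [ 0.0013  0.0424 -0.0003] len 0.042
```

View pics/e.png

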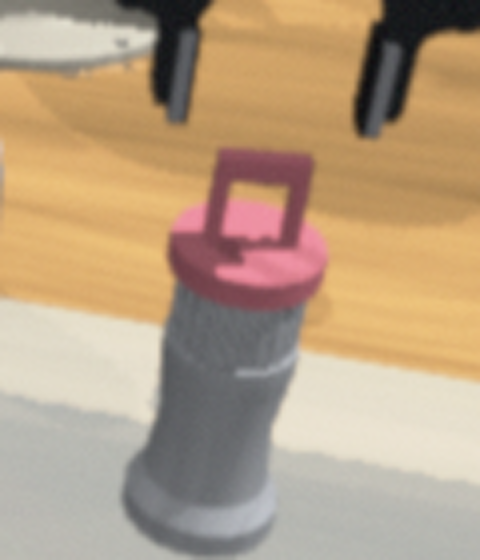

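View pics/f.png

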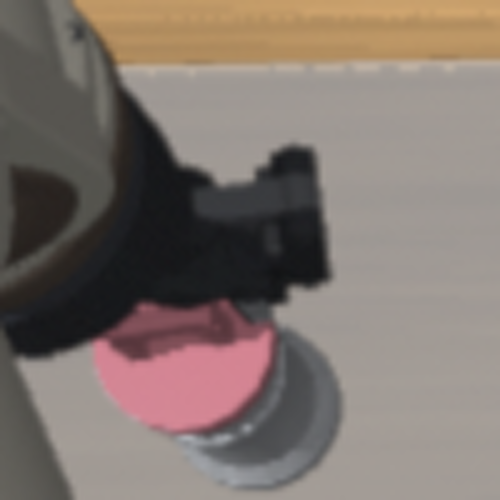

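Call:
play_rows([
  [[0,-0.3,0],[0.001,0.015,0],70],
  [[0,-0.3,0],[0.001,0.028,0],70],
  [[0,-0.3,0],[0.001,0.036,0],70],
  [[0,-0.3,0],[0.001,0.0405,0],60],
  [[0,-0.3,0],[0.001,0.0405,0],50],
])

```text
time: 3.8
ee_pos: [0.5635, 0.1617, 0.1904]
tcp_rot: [-90.0, 0.0, 99.0]
wrist_force: [-0.6, 0.2, -1.0]
opening: 0.0427
```

Call:
play_rows([
  [[0,0,0],[0,0,0],30],
  [[0,0,0],[0,0,0],20],
  [[0,0,0],[0,0,0],20],
  [[0,0,0],[0,0,0],10],
  [[0,0,0],[0,0,0],10],
], grip_force=40)

```text
time: 4.3
ee_pos: [0.5638, 0.1618, 0.1912]
tcp_rot: [-90.0, -0.0, 99.0]
wrist_force: [-0.8, 0.5, 2.4]
opening: 0.0335
```

```bash
python3 go.py .5635 .162 .25 99
python3 - <<'E'
from h import *
s=camera("scene")
crop(s["img"],380,180,500,320,4,"pics/g.png")
E
```

```text
t 4.3 q [16.   9.3 10.4 91.1  0.   7. ] pos [0.5638 0.1618 0.1912] rot [-90.03  -0.    99.  ] F [-0.8  0.5  2.4] T [-0.03  0.18  0.04] op 0.0335
turn [ 0.03 -0.    0.  ] shift [ 0.0002 -0.0588  0.0002] len 0.059
```

View pics/g.png

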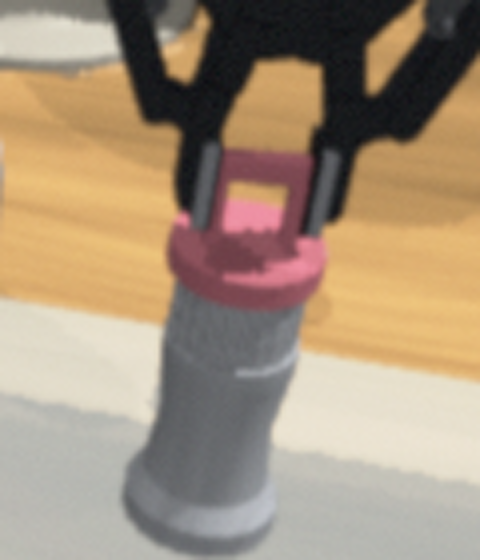

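Call:
play_rows([
  [[0,0,0],[0,-0.005,0],10],
  [[0,0,0],[0,-0.015,0],10],
  [[0,0,0],[0,-0.03,0],10],
  [[0,0,0],[0,-0.05,0],10],
  [[0,0,0],[0,-0.075,0],10],
])

```text
time: 4.85
ee_pos: [0.5634, 0.1616, 0.2666]
tcp_rot: [-90.0, 0.0, 99.0]
wrist_force: [0.7, 0.1, -0.1]
opening: 0.0335
```

```bash
python3 go.py .49 -.1478 .27 99.5
python3 - <<'E'
from h import *
s=camera("scene");t=camera("top")
crop(s["img"],380,150,500,320,3.5,"pics/h1.png")
E
```

```text
t 4.85 q [16.  11.2 21.  99.8 -0.   7. ] pos [0.5634 0.1616 0.2666] rot [-8.996e+01  1.000e-02  9.899e+01] F [ 0.7  0.1 -0.1] T [ 0.03 -0.03  0.01] op 0.0335
turn [-0.04 -0.51 -0.01] shift [-0.2941 -0.0033  0.1209] len 0.318
```

View pics/h1.png

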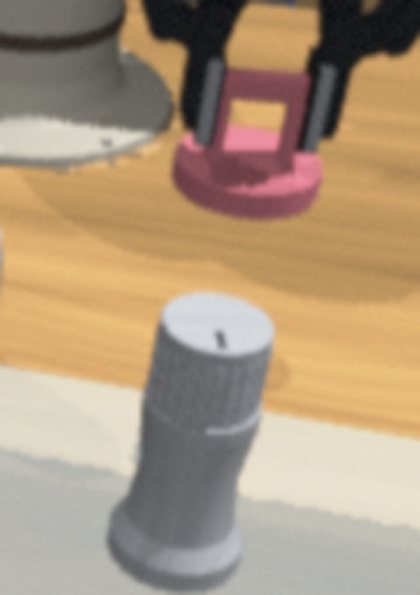

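Call:
play_rows([
  [[0,-0.1,0],[-0.03,0,0.012],10],
  [[0,-0.2,0],[-0.07,0,0.028],10],
  [[0,-0.3,0],[-0.11,0,0.045],10],
  [[0,-0.4,0],[-0.15,0,0.061],10],
  [[0,-0.5,0],[-0.19,0,0.077],10],
])

```text
time: 5.45
ee_pos: [0.5166, -0.0394, 0.2657]
tcp_rot: [-90.0, 0.0, 99.5]
wrist_force: [0.8, -0.2, -0.8]
opening: 0.0332
```

Call:
play_rows([
  [[0,0,0],[-0.035,0,0.014],10],
  [[0,0,0],[-0.065,0,0.026],10],
  [[0,0,0],[-0.09,0,0.034],10],
  [[0,0,0],[-0.103,0,0.038],10],
  [[0,0,0],[-0.103,0,0.038],10],
])

```text
time: 5.95
ee_pos: [0.4966, -0.147, 0.2656]
tcp_rot: [-90.0, -0.0, 99.4]
wrist_force: [-0.1, 0.3, -0.7]
opening: 0.0335
```

```bash
python3 go.py .495 -.1468 .203 99.5
```

```text
t 5.95 q [-16.5   1.5  10.3  98.8  -0.  -25.9] pos [ 0.4966 -0.147   0.2656] rot [-89.99  -0.    99.37] F [-0.1  0.3 -0.7] T [ 0.05  0.05 -0.09] op 0.0335
turn [-0.01 -0.13  0.  ] shift [0.0004 0.0626 0.0016] len 0.063
```

Lower so the eye is at peg-tip height, then look from both cameras before threading.

Call:
play_rows([
  [[0,0,0],[0,0.015,0],10],
  [[0,0,0],[0,0.035,0],10],
  [[0,0,0],[0,0.052,0],10],
  [[0,0,0],[0,0.062,0],10],
  [[0,0,0],[0,0.0625,0],10],
])

```text
time: 6.45
ee_pos: [0.4965, -0.1448, 0.2021]
tcp_rot: [-89.9, -0.1, 99.6]
wrist_force: [0.3, -0.2, 0.1]
opening: 0.0331
```

```bash
python3 go.py .572 -.134 .203 99.5
python3 - <<'E'
from h import *
s=camera("scene");t=camera("top")
crop(s["img"],220,150,320,270,5,"pics/i.png");crop(t["img"],350,190,450,310,5,"pics/j.png")
# predicted tab, eye
p=np.array([.4966,-.147]);e=np.array([.986,.166]);
for n,q in dict(eye=(*p,.209),tip=(.530,-.141,.213)).items(): print(n,np.round(proj(s,q),1),np.round(proj(t,q),1))
E
```

```text
t 6.45 q [-16.3   0.1   1.8  91.8   0.  -25.8] pos [ 0.4965 -0.1448  0.2021] rot [-8.990e+01 -6.000e-02  9.955e+01] F [ 0.3 -0.2  0.1] T [-0.08 -0.03  0.01] op 0.0331
turn [-0.1   0.05  0.06] shift [-0.0018 -0.0011 -0.0762] len 0.076
eye [263.6 177.5] [414.6 304.2]
tip [259.4 184.4] [409.9 282.1]
```

View pics/i.png

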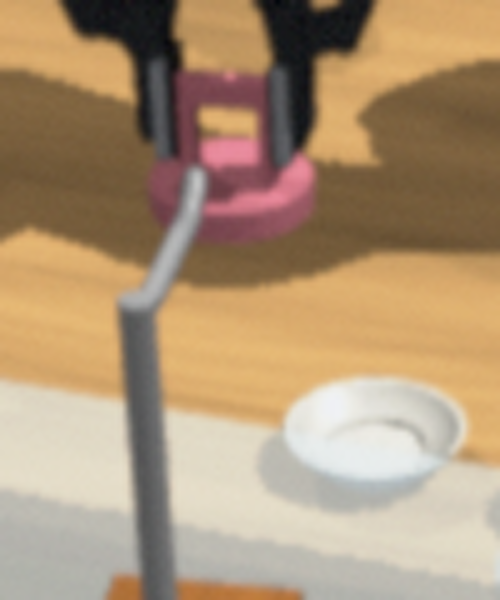

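View pics/j.png

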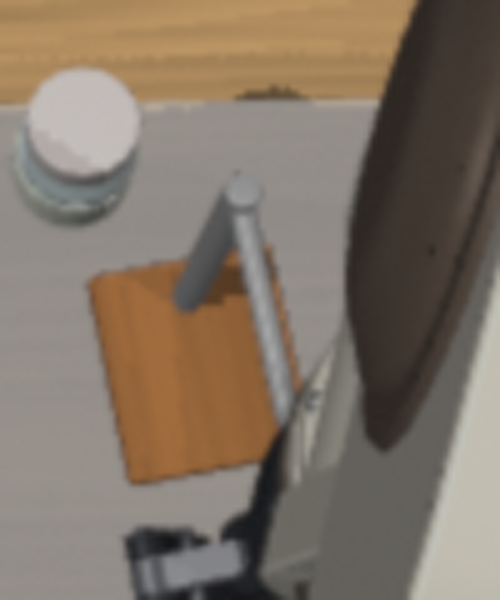

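Run:
```python
from h import *
for i in range(3): print(get_obs()["ee_pos"].round(4))
s=camera("scene"); print(get_obs()["ee_pos"].round(4))
crop(s["img"],240,155,290,205,14,"pics/k.png")
c=np.array([.4965,-.1455]); e=np.array([.986,.166]); n=np.array([-.166,.986])
for a,b,z in[(4,17,222-172),(4,-17,50),(4,11,38),(4,-11,38),(4,11,12),(4,-11,12),(4,17,12),(4,-17,12)]:
    q=c+e*a/1e3+n*b/1e3; u,v=proj(s,(*q,.184+z/1e3)); print(a,b,z,"crop",round((u-240+.5)*14-.5),round((v-155+.5)*14-.5))
```

```text
[ 0.497  -0.1453  0.2038]
[ 0.497  -0.1453  0.2038]
[ 0.497  -0.1453  0.2038]
[ 0.4972 -0.1455  0.2042]
4 17 50 crop 471 159
4 -17 50 crop 194 141
4 11 38 crop 426 246
4 -11 38 crop 248 235
4 11 12 crop 434 438
4 -11 12 crop 260 426
4 17 12 crop 482 441
4 -17 12 crop 212 423
```

View pics/k.png

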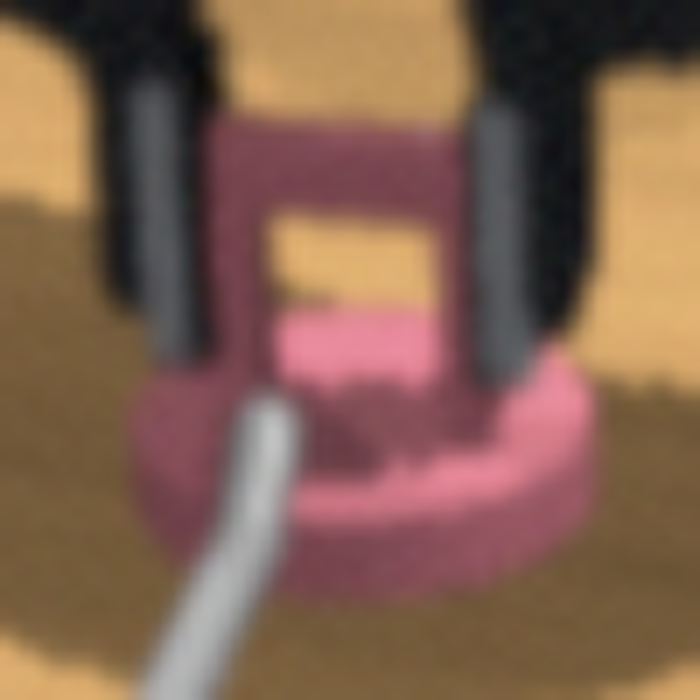

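Call:
play_rows([
  [[0,0,0],[-0.0025,0.003,0],10],
  [[0,0,0],[-0.0025,0.003,-0.008],10],
  [[0,0,0],[-0.0025,0.003,-0.018],10],
  [[0,0,0],[-0.0025,0.003,-0.026],10],
  [[0,0,0],[-0.0025,0.003,-0.028],10],
])

```text
time: 7.1
ee_pos: [0.5259, -0.1434, 0.1999]
tcp_rot: [-90.0, -0.0, 99.5]
wrist_force: [0.2, 0.1, -1.4]
opening: 0.0331
```

```bash
python3 go.py .572 -.134 .203 99.5
python3 - <<'E'
from h import *
s=camera("scene");t=camera("top")
crop(s["img"],230,155,290,215,12,"pics/l.png")
E
```

```text
t 7.1 q [-15.3   3.8   5.3  91.6   0.  -24.8] pos [ 0.5259 -0.1434  0.1999] rot [-8.998e+01 -1.000e-02  9.952e+01] F [ 0.2  0.1 -1.4] T [-0.04 -0.03  0.02] op 0.0331
turn [-0.02  0.02  0.01] shift [ 0.0017 -0.0031 -0.047 ] len 0.047
```

View pics/l.png

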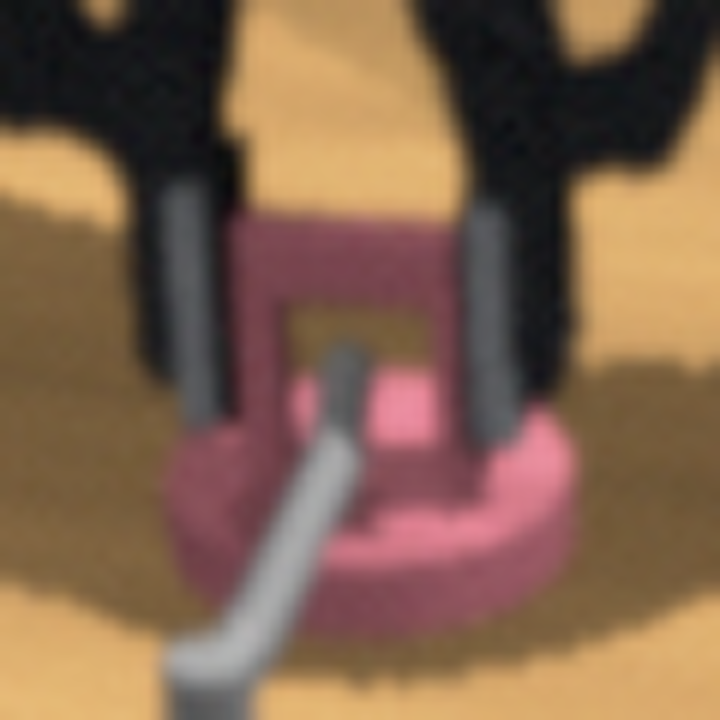

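Call:
play_rows([
  [[0,0,0],[0,0,-0.006],10],
  [[0,0,0],[0,0,-0.015],10],
  [[0,0,0],[0,0,-0.026],10],
  [[0,0,0],[0,0,-0.038],10],
  [[0,0,0],[0,0,-0.046],10],
])

```text
time: 7.7
ee_pos: [0.5715, -0.1358, 0.2]
tcp_rot: [-90.0, -0.0, 99.5]
wrist_force: [0.6, -0.3, -0.3]
opening: 0.033
```

```bash
python3 go.py .572 -.134 .190 99.5
python3 - <<'E'
from h import *
s=camera("scene");t=camera("top")
crop(s["img"],220,155,290,225,10,"pics/m.png")
E
```

```text
t 7.7 q [-13.4   9.6  11.7  92.1   0.  -22.9] pos [ 0.5715 -0.1358  0.2   ] rot [-8.999e+01 -1.000e-02  9.951e+01] F [ 0.6 -0.3 -0.3] T [ 0.   -0.01  0.01] op 0.033
turn [-0.01  0.01  0.01] shift [ 0.0017  0.01   -0.0008] len 0.01
```

View pics/m.png

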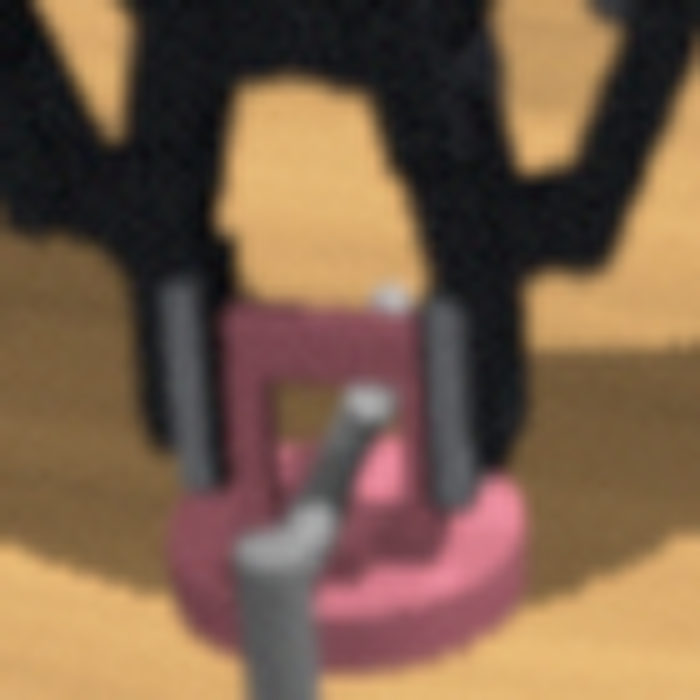

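Call:
play_rows([
  [[0,0,0],[0.0015,0.003,0],10],
  [[0,0,0],[0.0015,0.006,0],10],
  [[0,0,0],[0.0015,0.008,0],10],
  [[0,0,0],[0.0015,0.009,0],10],
  [[0,0,0],[0.0015,0.009,0],10],
])

```text
time: 8.3
ee_pos: [0.5697, -0.1346, 0.1912]
tcp_rot: [-90.0, -0.0, 99.5]
wrist_force: [0.3, 0.3, -1.0]
opening: 0.0334
```

Call:
play_rows([
  [[0,0,0],[0,0.001,0],10],
  [[0,0,0],[0,0.002,0],10],
  [[0,0,0],[0,0.003,0],10],
  [[0,0,0],[0,0.003,0],10],
  [[0,0,0],[0,0.003,0],10],
])

```text
time: 8.8
ee_pos: [0.5701, -0.1347, 0.1898]
tcp_rot: [-90.1, 0.0, 99.5]
wrist_force: [-2.8, 0.1, 8.1]
opening: 0.0329
```

```bash
python3 go.py .572 -.134 .190 99.5
python3 - <<'E'
from h import *
s=camera("scene");t=camera("top")
crop(s["img"],220,155,290,225,10,"pics/n.png")
E
```

```text
t 8.8 q [-13.3   9.1  10.1  90.8  -0.  -22.8] pos [ 0.5701 -0.1347  0.1898] rot [-9.010e+01  5.000e-02  9.949e+01] F [-2.8  0.1  8.1] T [0.03 0.54 0.  ] op 0.0329
turn [ 0.1  -0.01 -0.05] shift [ 0.0004 -0.0002 -0.002 ] len 0.002
```

View pics/n.png

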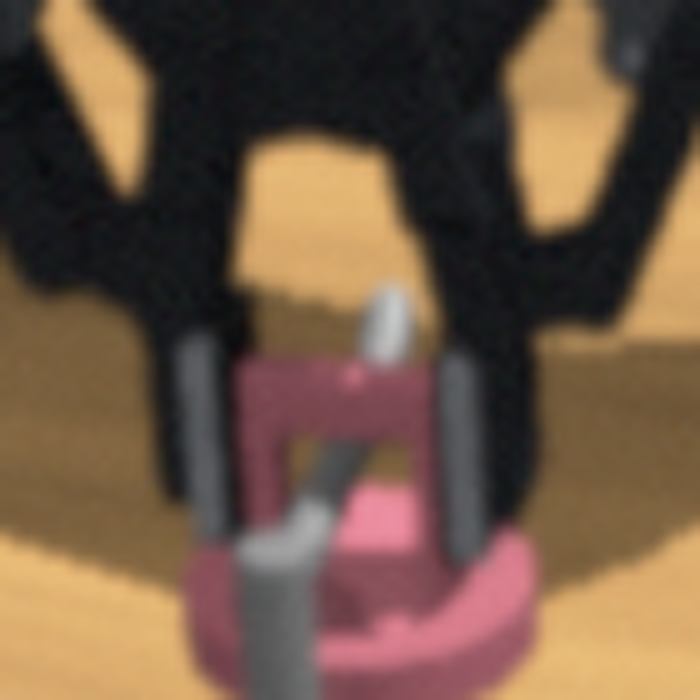

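Call:
play_rows([
  [[0,0,0],[0,-0.001,0],10],
  [[0,0,0],[0,-0.001,0],45],
  [[0,0,0],[0,-0.001,0],60],
  [[0,0,0],[0,-0.001,0],75],
  [[0,0,0],[0,-0.001,0],75],
])

```text
time: 9.4
ee_pos: [0.5699, -0.1346, 0.189]
tcp_rot: [-90.0, -0.0, 99.5]
wrist_force: [-0.2, 0.0, -0.4]
opening: 0.0642
```

Call:
play_rows([
  [[0,0,0],[0,-0.01,0],75],
  [[0,0,0],[0,-0.03,0],75],
  [[0,0,0],[0,-0.055,0],75],
  [[0,0,0],[0,-0.085,0],75],
  [[0,0,0],[0,-0.1,0],75],
])

```text
time: 9.9
ee_pos: [0.5702, -0.1346, 0.2927]
tcp_rot: [-90.2, 0.1, 99.5]
wrist_force: [0.2, 0.7, 1.1]
opening: 0.0642
```

```bash
python3 go.py .564 .162 .29 99.5
python3 - <<'E'
from h import *
s=camera("scene");t=camera("top")
crop(s["img"],200,155,300,255,7,"pics/o.png")
E
```

```text
t 9.9 q [-13.3  11.9  24.8 102.7   0.  -22.8] pos [ 0.5702 -0.1346  0.2927] rot [-9.017e+01  7.000e-02  9.950e+01] F [0.2 0.7 1.1] T [ 0.   -0.02 -0.05] op 0.0642
turn [ 0.17 -0.   -0.07] shift [ 0.2936  0.0025 -0.0429] len 0.297
```

View pics/o.png

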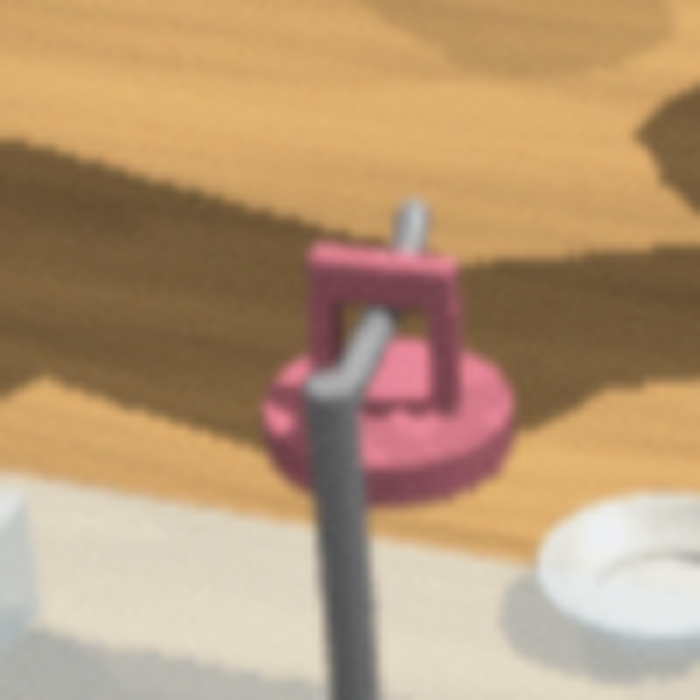

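The lid hangs level on the peg at crop (385,300), let go. Next is the cap, which I measure now that it is bare.

Run:
```python
import pickle
from h import *
s=camera("scene");t=camera("top");pickle.dump((s,t),open("c1.pkl","wb"))
crop(s["img"],405,215,475,325,6,"pics/p.png");crop(t["img"],190,240,260,305,8,"pics/q.png")
```

```text
(no output)
```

View pics/p.png

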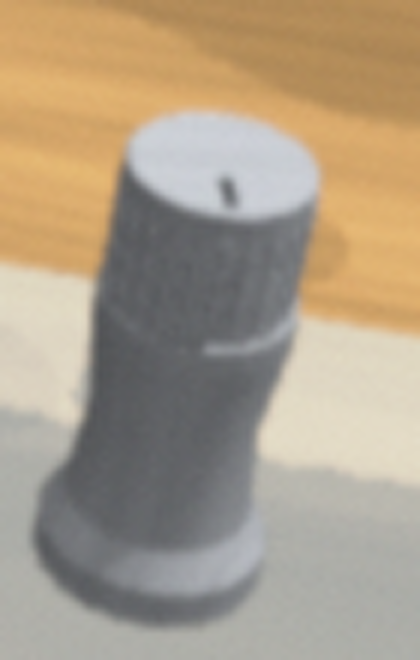

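View pics/q.png

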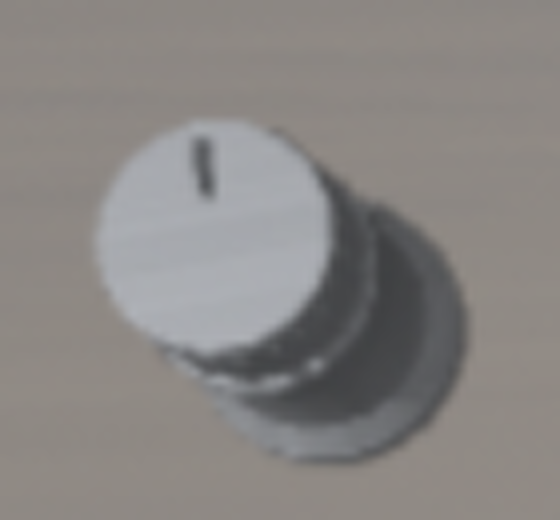

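Run:
```python
import pickle
from h import *
s,t=pickle.load(open("c1.pkl","rb"))
A=lambda x,y:(s,405+(x+.5)/6-.5,215+(y+.5)/6-.5)
C=lambda x,y:(t,190+(x+.5)/8-.5,240+(y+.5)/8-.5)
print(tri(A(223,167),C(214,237)))
a=tri(A(225,180),C(202,142))[0];b=tri(A(232,205),C(207,192))[0];print(a,b)
a=atz(*C(202,142),.18);b=atz(*C(207,192),.18);print(a,b,np.degrees(np.arctan2(*(a-b)[1::-1])))
print(atz(*C(214,237),.18),atz(*A(223,167),.18))
```

```text
(array([0.5618747 , 0.16303235, 0.17964702]), [4.1569738299429894e-05, 4.156973829944061e-05])
[0.57974788 0.16377022 0.18759294] [0.57191601 0.16611784 0.1753918 ]
[0.58132129 0.16587634 0.18      ] [0.57103344 0.16457649 0.18      ] 7.2010872411693345
[0.56181158 0.1629108  0.18      ] [0.56240931 0.16305085 0.18      ]
```

Call:
play_rows([
  [[0,0,0],[0.035,0,-0.004],90],
  [[0,0,0],[0.08,0,-0.01],90],
  [[0,0,0],[0.125,0,-0.018],90],
  [[0,0,0],[0.17,0,-0.025],90],
  [[0,0,0],[0.215,0,-0.031],90],
])

```text
time: 10.6
ee_pos: [0.5644, 0.0842, 0.2878]
tcp_rot: [-89.9, -0.0, 99.5]
wrist_force: [0.8, -0.8, -0.5]
opening: 0.0767
```

Call:
play_rows([
  [[0,0,0],[0.03,0,-0.004],90],
  [[0,0,0],[0.055,0,-0.008],90],
  [[0,0,0],[0.075,0,-0.01],90],
  [[0,0,0],[0.079,0,-0.011],90],
  [[0,0,0],[0.079,0,-0.011],90],
])

```text
time: 11.1
ee_pos: [0.5626, 0.1626, 0.2881]
tcp_rot: [-89.9, 0.0, 99.6]
wrist_force: [0.5, -1.4, -0.2]
opening: 0.0766
```

```bash
python3 go.py .562 .163 .19 99.5
```

```text
t 11.1 q [ 16.1  12.   24.4 102.5  -0.    6.6] pos [0.5626 0.1626 0.2881] rot [-8.990e+01  2.000e-02  9.956e+01] F [ 0.5 -1.4 -0.2] T [-0.03 -0.01 -0.  ] op 0.0766
turn [-0.1   0.06 -0.02] shift [0.0005 0.0981 0.0004] len 0.098
```

Call:
play_rows([
  [[0,0,0],[0,0.02,0],90],
  [[0,0,0],[0,0.05,0],90],
  [[0,0,0],[0,0.075,0],90],
  [[0,0,0],[0,0.09,0],90],
  [[0,0,0],[0,0.095,0],90],
])

```text
time: 11.6
ee_pos: [0.5622, 0.1609, 0.192]
tcp_rot: [-89.8, 0.0, 99.4]
wrist_force: [0.1, 0.0, 0.6]
opening: 0.0767
```

Call:
play_rows([
  [[0,0,0],[0,0.012,0],90],
  [[0,0,0],[0,0.025,0],90],
  [[0,0,0],[0,0.037,0],90],
  [[0,0,0],[0,0.045,0],90],
  [[0,0,0],[0,0.046,0],90],
])

```text
time: 12.1
ee_pos: [0.5624, 0.1622, 0.1469]
tcp_rot: [-89.9, 0.0, 99.5]
wrist_force: [0.0, -0.3, 0.3]
opening: 0.0767
```

```bash
python3 go.py .562 .163 .147 99.5
python3 - <<'E'
from h import *
s=camera("scene");t=camera("top")
crop(s["img"],390,190,490,310,5,"pics/r.png")
E
```

```text
t 12.1 q [16.1  9.   5.2 86.3 -0.   6.6] pos [0.5624 0.1622 0.1469] rot [-8.99e+01  1.00e-02  9.95e+01] F [ 0.  -0.3  0.3] T [ 0.04 -0.03  0.05] op 0.0767
turn [-0.1   0.   -0.01] shift [ 0.0009 -0.0001  0.0003] len 0.001
```

View pics/r.png

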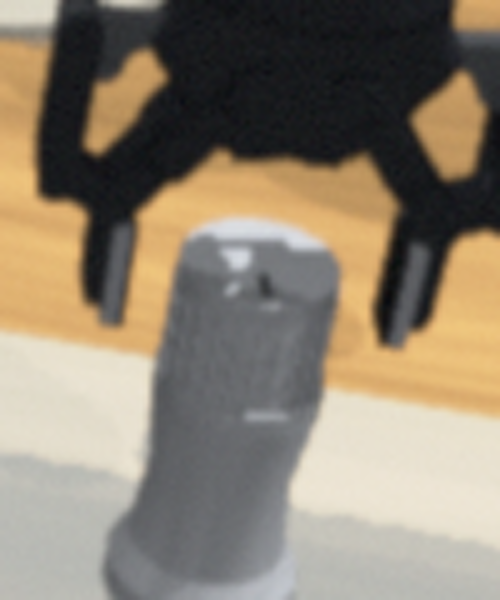

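Call:
play_rows([
  [[0,0,0],[0.0005,0,0],60],
  [[0,0,0],[0.0005,0,0],50],
  [[0,0,0],[0.0005,0,0],40],
  [[0,0,0],[0.0005,0,0],30],
  [[0,0,0],[0.0005,0,0],30],
], grip_force=30)

```text
time: 12.7
ee_pos: [0.5631, 0.1629, 0.1492]
tcp_rot: [-90.1, -0.0, 99.5]
wrist_force: [-1.0, -0.6, 6.8]
opening: 0.0475
```

Call:
play_rows([
  [[0,0,0],[0.0005,0,0],30],
  [[0,-4,0],[0.0005,0,0],30],
  [[0,-10,0],[0.0005,0,0],30],
  [[0,-16,0],[0.0005,0,0],30],
  [[0,-22,0],[0.0005,0,0],30],
])

```text
time: 13.2
ee_pos: [0.5629, 0.1634, 0.1489]
tcp_rot: [-90.1, -0.0, 121.7]
wrist_force: [-0.6, 0.9, 3.7]
opening: 0.0472
```

```bash
python3 go.py .562 .163 .147 99.5
python3 - <<'E'
from h import *
s=camera("scene");t=camera("top")
crop(s["img"],390,190,490,310,5,"pics/s.png")
E
```

```text
t 13.2 q [ 16.2   9.    5.4  86.3   0.  -15.5] pos [0.5629 0.1634 0.1489] rot [-90.06  -0.   121.68] F [-0.6  0.9  3.7] T [ 0.13  0.29 -0.66] op 0.0472
turn [5.000e-02 2.218e+01 1.000e-02] shift [0.0002 0.0019 0.001 ] len 0.002
```

View pics/s.png

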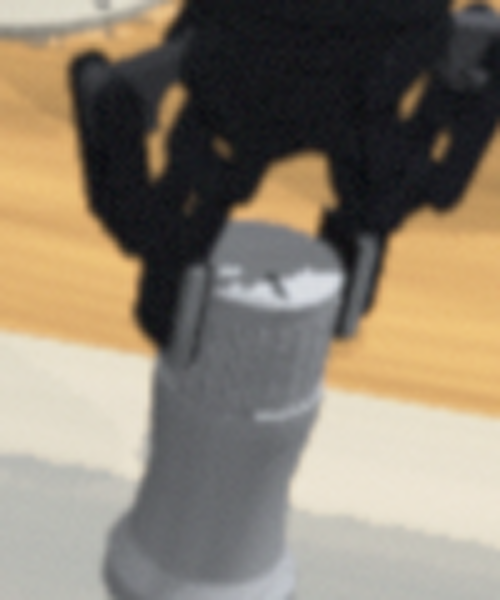

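Call:
play_rows([
  [[0,7,0],[0,0,0],30],
  [[0,15,0],[0,0,0],30],
  [[0,23,0],[0,0,0],30],
  [[0,31,0],[0,0,0],30],
  [[0,39,0],[0,0,0],30],
])

```text
time: 13.8
ee_pos: [0.563, 0.1634, 0.1489]
tcp_rot: [-90.1, -0.0, 82.0]
wrist_force: [-0.7, 0.1, 5.0]
opening: 0.0476
```

```bash
python3 go.py .562 .163 .147 99.5
python3 - <<'E'
from h import *
s=camera("scene");t=camera("top")
crop(s["img"],390,190,490,310,5,"pics/u.png")
E
```

```text
t 13.8 q [16.2  9.   5.4 86.3 -0.  24.2] pos [0.563  0.1634 0.1489] rot [-9.006e+01 -2.000e-02  8.199e+01] F [-0.7  0.1  5. ] T [-0.01  0.03  0.09] op 0.0476
turn [ 7.000e-02 -1.751e+01  1.000e-02] shift [-0.0005  0.0019  0.001 ] len 0.002
```

View pics/u.png

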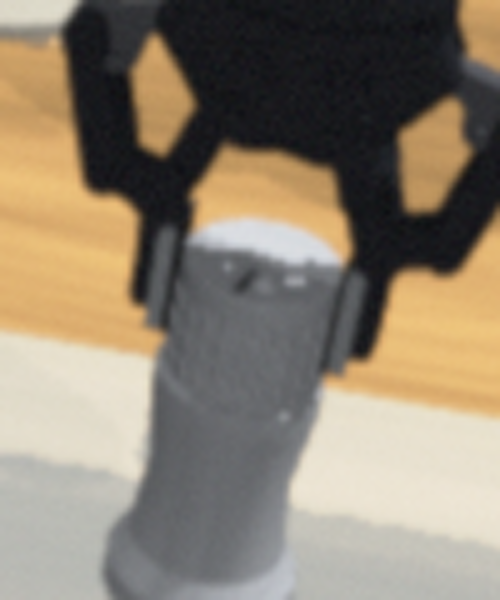

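Torque is only 0.09 N m and the mark turned clockwise, so clockwise is the free way. I'll keep turning.

Call:
play_rows([
  [[0,8,0],[0,0,0],30],
  [[0,16,0],[0,0,0],30],
  [[0,24,0],[0,0,0],30],
  [[0,32,0],[0,0,0],30],
  [[0,38,0],[0,0,0],30],
])

```text
time: 14.4
ee_pos: [0.563, 0.1631, 0.1489]
tcp_rot: [-90.1, -0.0, 44.0]
wrist_force: [-0.4, -3.0, 6.1]
opening: 0.047
```

Call:
play_rows([
  [[0,0,0],[0,0,0],30],
  [[0,0,0],[0,0,0],30],
  [[0,0,0],[0,0,0],30],
  [[0,0,0],[0,0,0],30],
  [[0,0,0],[0,0,0],30],
])

```text
time: 14.9
ee_pos: [0.5629, 0.1631, 0.1489]
tcp_rot: [-90.0, -0.0, 44.3]
wrist_force: [-1.3, -1.3, 5.3]
opening: 0.0473
```

```bash
python3 go.py .562 .163 .147 99.5
python3 - <<'E'
from h import *
s=camera("scene");t=camera("top")
crop(s["img"],390,190,490,310,5,"pics/v.png")
E
```

```text
t 14.9 q [16.2  9.   5.4 86.3 -0.  61.9] pos [0.5629 0.1631 0.1489] rot [-9.004e+01 -3.000e-02  4.430e+01] F [-1.3 -1.3  5.3] T [-0.26  0.2  -0.11] op 0.0473
turn [ 5.00e-02 -5.52e+01  0.00e+00] shift [-0.0007  0.0019  0.0005] len 0.002
```

View pics/v.png

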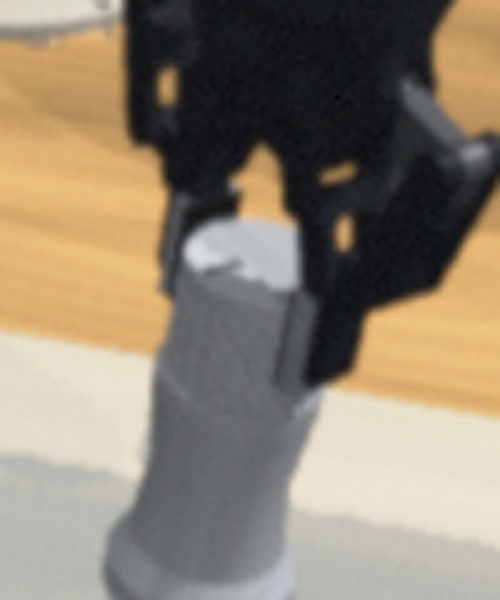

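Run:
```python
import pickle
from h import *
s,t=pickle.load(open("c1.pkl","rb"))
E=lambda x,y:atz(s,390+(x+.5)/5-.5,190+(y+.5)/5-.5,.18)
a=E(205,272);b=E(240,263);c=np.array([.562,.163])
print(a,b,[np.degrees(np.arctan2(*(p[:2]-c)[::-1])) for p in(a,b)],np.degrees(np.arctan2(*(a-b)[1::-1])))
```

```text
[0.57177173 0.14740096 0.18      ] [0.56370873 0.15704732 0.18      ] [np.float64(-57.93567837822343), np.float64(-73.98377211353905)] -50.10912725975891
```

Call:
play_rows([
  [[0,0,0],[0,-0.001,0],30],
  [[0,0,0],[0,-0.003,0],30],
  [[0,0,0],[0,-0.006,0],30],
  [[0,0,0],[0,-0.01,0],30],
  [[0,0,0],[0,-0.015,0],30],
], grip_force=40)

```text
time: 15.5
ee_pos: [0.5627, 0.1633, 0.1634]
tcp_rot: [-90.0, 0.0, 44.5]
wrist_force: [0.1, 1.2, -0.7]
opening: 0.0467
```

```bash
python3 go.py .562 .163 .147 44.3
python3 - <<'E'
from h import *
s=camera("scene");t=camera("top")
crop(s["img"],390,190,490,310,5,"pics/w.png")
E
```

```text
t 15.5 q [16.2  9.1  7.1 88.  -0.  61.7] pos [0.5627 0.1633 0.1634] rot [-8.999e+01  2.000e-02  4.448e+01] F [ 0.1  1.2 -0.7] T [-0.03  0.03  0.05] op 0.0467
turn [-0.01  0.18 -0.02] shift [-0.0007  0.0165  0.0002] len 0.016
```

View pics/w.png

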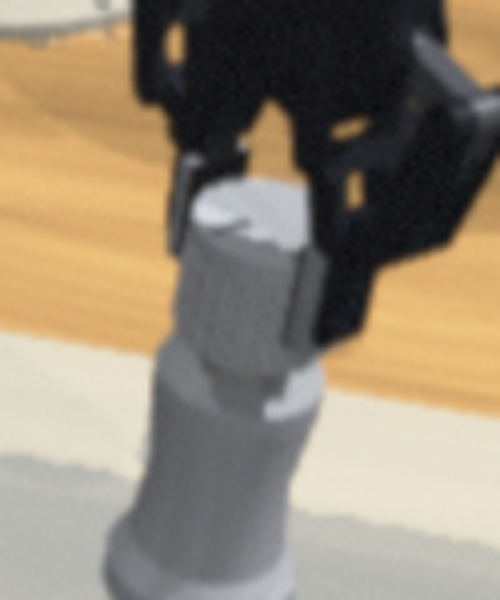

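The cap is loose and rising with the neck showing. I'll lift another 63 mm.

Call:
play_rows([
  [[0,0,0],[0,-0.01,0],30],
  [[0,0,0],[0,-0.025,0],30],
  [[0,0,0],[0,-0.043,0],30],
  [[0,0,0],[0,-0.056,0],30],
  [[0,0,0],[0,-0.063,0],30],
])

```text
time: 16.1
ee_pos: [0.563, 0.1634, 0.2281]
tcp_rot: [-90.0, -0.1, 44.5]
wrist_force: [-0.4, -0.7, -0.8]
opening: 0.0468
```

Call:
play_rows([
  [[0,0,0],[0,0,0],30],
  [[0,0,0],[0,0,0],30],
  [[0,0,0],[0,0,0],30],
  [[0,0,0],[0,0,0],30],
  [[0,0,0],[0,0,0],30],
])

```text
time: 16.6
ee_pos: [0.5626, 0.1632, 0.2258]
tcp_rot: [-90.0, 0.0, 44.5]
wrist_force: [0.5, 0.7, -0.3]
opening: 0.047
```

```bash
python3 go.py .562 .163 .23 44.3
python3 - <<'E'
from h import *
s=camera("scene");t=camera("top")
crop(s["img"],210,130,490,330,2.8,"pics/x.png")
E
```

```text
t 16.6 q [16.2  9.9 14.9 95.1 -0.  61.7] pos [0.5626 0.1632 0.2258] rot [-8.998e+01  4.000e-02  4.450e+01] F [ 0.5  0.7 -0.3] T [-0.04  0.01 -0.  ] op 0.047
turn [-0.02  0.2  -0.04] shift [-0.0006 -0.0042  0.0002] len 0.004
```

View pics/x.png

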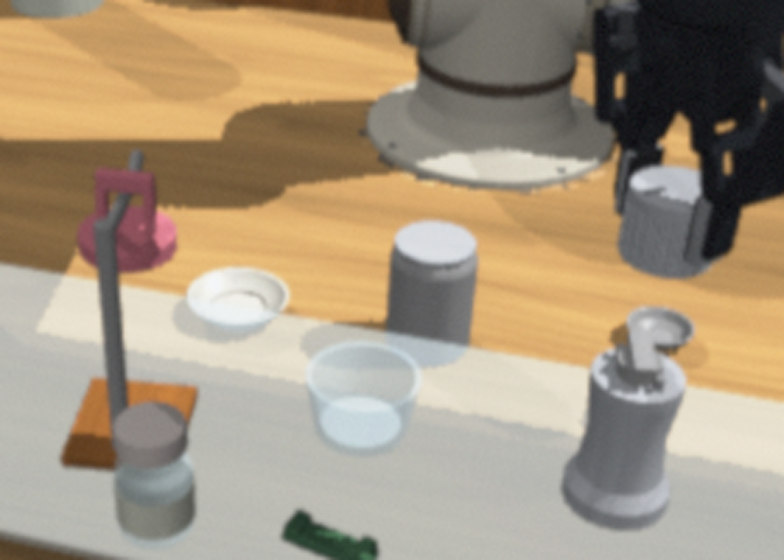

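```bash
python3 -c "
from workcell import job_done;print(job_done())"
```

```text
the job is handed in; nothing more can be done
None
```

The job is done and handed in at about 16.6 s of the 62 s allowed. `job_done()` gives no verdict, so this rests on my own last checks.

- **Lid:** I took the pink lid off by its tab, threaded the hole over the peg and let go. The last picture shows it hanging upright on the peg.
- **Cap:** Anticlockwise it hit a stop, with about 0.66 N m at the wrist. I then turned it clockwise about 77° from that stop. The mark puts it roughly 1.15 rad from its start, a coarse reading because the two ends of the mark differed by about 16°. I lifted it straight off the neck.
- **Final hold:** The cap is held level at 40 N. I raised the arm about 77 mm, so I put the cap's underside about 75 mm above the shoulder. It is within a few mm of the mill's axis and clear of the neck.
- **Other things:** The dish, tin, ramekin, jar and chopstick rest looked unmoved in the last picture. The clip and spoon were outside that crop, and the arm never went near them.

**Disagreement:** Before threading, the picture showed the lid about 3 mm higher and 2 mm further left than the arm's reading suggested. I corrected by the picture, and the peg went through without contact.

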